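Wind the weighing dish up to the indicator bottle

TASK

Turn the red crank handle until the blue sled with the white weighing dish stands all the way at the end of its track beside the small dropper bottle, not the end with the black rubber stopper. Move the sled only by the crank, never by pushing it or its dish, and leave the bottle standing in its cup. Let go of the crank at the end.

Things in the scene. Friction and masses are not known exactly. Their poses are not given: they have to be found in the camera images.
- handle_mid (a point): Mid-height of the upright red crank handle: round, 18 mm in diameter, 48 mm tall (24 mm above and below this point; the steel crank arm is just beneath it). It spins freely on its own pin, so the gripper may keep one heading while carrying it round in a level circle. Nothing on the machine is higher; the bottle's tip reaches the foot of the red grip. Cranking takes 1 to 3 N.
- crank_axis (a point): Point on the fixed vertical axis of the crank, level with handle_mid, 0.11 m above the table; the handle circles it at 35 mm. Its x axis points across to the sled's track (right of the crank, seen from the robot), its y axis along the track to the end farther from the robot. Anticlockwise from above drives the sled along +y (to the far end), clockwise along -y (to the near end).
- sled: Centre of the white weighing dish (46 mm wide, 10 mm tall) fixed on a 50 mm square blue sled. It runs by rack and pinion along the y axis of crank_axis, 50 mm off the crank axis and 65 mm lower than crank_axis: 34.6 mm per full turn (5.5 mm per rad). Starts within 5 mm of mid-track (level with the crank axis); firm stops at 50 mm either side, over one full turn away.
- bottle_mid (a point): Centre (half-way up) of the small amber dropper bottle with white tip, 22 mm in diameter, 52 mm tall, standing loose in a shallow cup at one end of the track, 94 mm from mid-track; a black rubber stopper, 26 mm, stands in the like cup at the other end. Which end is which varies. With the sled at its stop on the bottle's end, dish centre and bottle are about 44 mm apart horizontally.
There are look-alikes about, which are no part of the job. Of the things that look like the part that bears bottle_mid, the smaller one is meant.

How it is judged (in metres and radians):
At the end, for the whole second after the job is handed in: The dish centre is within 55 mm horizontally of the bottle's centre (the sled within about 11 mm of its stop at the bottle's end), the sled at rest, the bottle upright in its cup, the crank released (horizontal distance between sled and bottle_mid below 0.055 m and angle between bottle_mid's own z axis and vertical below 0.25 rad and linear speed of sled below 0.005 m/s); the robot touches nothing.
It fails at once if the robot pushes the sled or its dish directly (contact force between any of the fingers, the arm and sled above 1 N).
It fails at once if the bottle is knocked out of its cup (distance of bottle_mid from where it was at the start of the episode above 0.015 m or angle between bottle_mid's own z axis and vertical above 0.5 rad).
It also fails if it takes over 54 s, if anything falls off the work surface, if the arm or the gripper's body presses on something with over 40 N, if the wrist force passes 120 N, or if a joint passes its speed limit or range.

ROBOT

A 6-joint arm with a two-finger parallel gripper is mounted at the origin on a cart in front of the work surface, level with it; the furniture and walls round the work are solid. World frame = base frame: x ahead of the robot, y to its left, z up, the work surface at z = 0. Lengths are in mm, angles in rad, forces in N, time in s.
With the tool pointing down it reaches from about 300 to 875 mm from the base axis. Payload 6.4 kg.
Tool frame: the origin (TCP) lies on the centre line of the jaws, within the pads' length; the fingertips stand 11 mm ahead of it and the grasp point (between the pads) lies 8 mm behind it; z points along the fingers, y is the line along which they close (so a half turn about z gives the same grasp; the last joint's range is limited). The gripper opens to 85 mm and grips with 20 to 120 N. Pads are 22 mm wide; open, the fingers measure 114 mm over their backs; the gripper's body (76 mm by 85 mm) begins 54 mm behind the grasp point. The pads swing forward as they close: fully open they stand 13 mm farther back than shut.
Start: joints at [-1.365, 0.181, 1.607, -0, 1.354, -0.206], TCP at [230.166, -526.939, 242.288] pointing down, gripper open.
Joint ranges: [-2.99, 2.99], [-0.89, 2.07], [0.3, 2.58], [-1.14, 4.28], [0, 2.63], [-3.12, 3.12]. Speed limits (rad/s): [2.57, 2.57, 3.01, 3.14, 3.14, 3.14].

INTERFACE

Orientations are given as a rotation vector (axis times angle).
In Python, from rig import ctrl gives the robot as it stands.
- The arm moves only by the tool send_rows, never from a script. Its argument "moves" is a list of rows, each a list of 2 entries, a list of its own where there are three numbers: the shift along the tool's x, y, z in m, then the turn, a rotation vector about the tool's x, y, z in degrees. A call has 1 to 12 rows; each row is the pose to reach, as a shift and turn from the pose commanded when the call began, along the tool's axes at that moment; what a row does not reach only later rows make up. A row lasts 1/8 s, in which the tool goes at most 62.5 mm and 10.7 degrees, less where a joint would pass 70% of its speed; a pose out of reach is approached as far as the arm can. A call with a gripper value outside its range is refused whole. "jaw" is the finger opening in m, from 0 to 0.0854, set as the call begins (left out, the last holds). The fingers move at their own pace and stop on an object; the grip force is fixed at half the most. Time passes only in rows, so rows that repeat a pose let the fingers close. It gives the time, the measured TCP pose, the force, the opening and the grip force at its end, in the units of the state.
- ctrl.read_state(): the state, without advancing time (a new reading comes with each control period).
- ctrl.capture(name): name is "scene" or "top" or "wrist"; returns a dict with "color" (420x560x3 uint8, red, green, blue), "fx", "fy", "cx", "cy" (pixels), "extrinsics" (4x4, takes a point from world to camera coordinates). Camera axes: x right, y down, z forward; pixel columns grow to the right and rows downward; lengths in mm; the calibration is good to about 2 mm. A picture is of the moment at which its call begins. There is no depth.
- ctrl.sign_off(): hands the job in; it is judged then, once.
Trained networks look in the newest picture that a camera, given by its name, has taken for a name from the list of things; names that differ only in an ending like _2 or _b are one class to them, and where a whole thing is asked for, a point or a joint stands for the part that bears it (a point fixed in the world has none). Each returns a list of dicts, best first, with "p" (0 to 1); they miss things now and then, are a little off and sometimes report something else, mostly with a low value. They report only what shows in the picture. A call takes as long as a camera call. They do not tell look-alikes from the thing itself.
- ctrl.find_in(camera, label): "rect" ([left, top, width, height] in pixels, round what is visible of it).
- ctrl.outline_of(camera, label): "region" (420x560 bool, what is visible of it) and "rect" ([left, top, width, height] in pixels, round what is visible of it).
The state is a dict: "time_s": time; "joints": joint angles; "qvel": joint speeds; "joint_torque": joint torques, N m; "tcp_pos": TCP position; "eef_rot": TCP orientation; "force": force on the tool from outside, world axes, zero at the start; "wrist_torque": the same for the moment, N m; "grip_width": finger opening in mm; "grasp_force": force on a finger pad.
Only numpy, scipy, OpenCV 4.12 (cv2) and the standard library are available. Lean on these libraries where they do the work, as an engineer would, in place of code of your own. Each camera call takes 0.05 s, during which the arm holds its last target. There are 200 camera calls.

## Working session

There is one attempt and no reset: what is moved stays moved. The work goes in short steps, Python scripts to look and compute and a tool call to move; the robot and the scene stay as the last step left them, time stands still between calls to the robot, and variables do not carry over. Pictures are saved under pics/ and viewed, at most 10 in all, crops included, and the job is handed in when it is done.

Besides the shell and the picture viewer there is one more tool, called by a JSON object that holds its "method" and its "body". send_rows: Moves the arm, as the interface text tells. Its arguments: {"type":"object","properties":{"moves":{"type":"array","items":{"type":"array"}},"jaw":{"type":"number"}},"required":["moves"]}

```bash
mkdir -p pics; cat > h.py <<'E'
import numpy as np, cv2
from rig import ctrl
def cap(n,f):
    c=ctrl.capture(n); cv2.imwrite(f'pics/{f}.png',c['color'][:,:,::-1]); return c
def ray(c,u,v):
    E=np.array(c['extrinsics']);R=E[:3,:3];t=E[:3,3]
    return -R.T@t, R.T@np.array([(u-c['cx'])/c['fx'],(v-c['cy'])/c['fy'],1])
def atz(c,u,v,z):
    o,d=ray(c,u,v); return o+d*(z-o[2])/d[2]
def proj(c,p):
    E=np.array(c['extrinsics']);q=E[:3,:3]@np.array(p)+E[:3,3]
    return np.array([c['fx']*q[0]/q[2]+c['cx'],c['fy']*q[1]/q[2]+c['cy']])
E
python3 - <<'E'
from h import *
ims=[]
for n in ('scene','top'):
    c=cap(n,n+'0'); ims.append(c['color'])
    print(n,c['fx'],np.round(ray(c,280,210)[0]),np.round(ray(c,280,210)[1],2))
    for l in ('handle_mid','sled','bottle_mid'):
        for r in ctrl.find_in(n,l): print(l,np.round(r['rect']),round(r['p'],2))
s=ctrl.read_state();print(s['tcp_pos'],s['eef_rot'],s['time_s'])
E
```

```text
scene 527.4691940533864 [-27.  15. 498.] [ 0.65 -0.57 -0.51]
handle_mid [230. 192.  16.  32.] 0.84
sled [262. 228.  45.  45.] 0.95
bottle_mid [306. 174.  21.  37.] 0.9
bottle_mid [280. 186.  15.  29.] 0.52
top 380.79693614970057 [ 330. -479.  912.] [ 0.22  0.02 -0.97]
handle_mid [232. 205.  10.  10.] 0.57
sled [240. 204.  46.  43.] 0.84
sled [298. 197.  10.  12.] 0.35
bottle_mid [329. 198.  16.  16.] 0.7
bottle_mid [297. 197.  10.   9.] 0.4
[ 230.14207642 -526.87259422  242.14903337] [-3.07499085e+00 -6.42285622e-01  5.37386297e-05] 0.4
```

View pics/scene0.png

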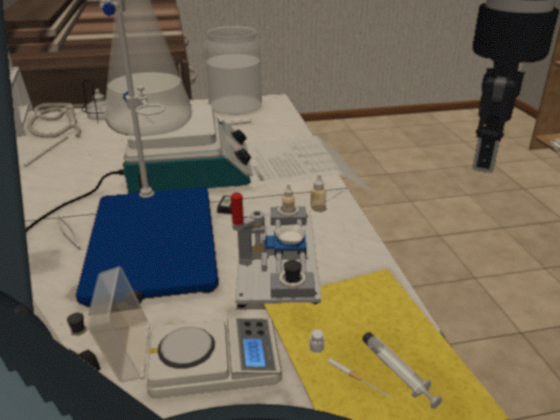

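View pics/top0.png

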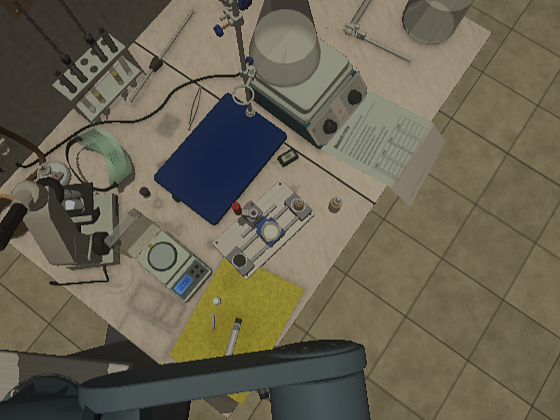

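The scene picture shows the red handle at (237,208), the dish at (290,235), the small bottle on the far cup at (288,198) and the stopper at (292,272). In the top picture these are at about (237,209), (270,231), (298,202) and (238,261).

Look-alikes for the bottle: the big one at scene (319,192) / top (335,205) stands off the track, and there is a vial at (317,340). The one in the cup, scene (288,198) / top (298,202), is smaller and so is the right one. The bottle end is the far end, so I crank anticlockwise.

```bash
python3 - <<'E'
from h import *
a=cv2.imread('pics/scene0.png')[170:310,220:340];b=cv2.imread('pics/top0.png')[170:290,200:350]
a=cv2.resize(a,None,fx=3.3,fy=3.3,interpolation=2);b=cv2.resize(b,None,fx=2.6,fy=2.6,interpolation=2)
o=np.zeros((470,790,3),np.uint8);o[:a.shape[0],:a.shape[1]]=a;o[:b.shape[0],400:400+b.shape[1]]=b[:,:390];cv2.imwrite('pics/crop.png',o)
S=ctrl.capture('scene');T=ctrl.capture('top')
def tri(p,q):
    o1,d1=ray(S,*p);o2,d2=ray(T,*q)
    k=np.linalg.lstsq(np.c_[d1,-d2],o2-o1,rcond=None)[0]
    x,y=o1+d1*k[0],o2+d2*k[1];return np.round((x+y)/2,1),round(np.linalg.norm(x-y),1)
print('handle top',tri((237,195),(237,209)),'dish',tri((290,235),(270,231)),'bottle',tri((288,192),(298,202)),'stopper',tri((292,268),(238,261)))
print(atz(T,237,209,134),atz(T,270,231,47),atz(T,238,261,60),atz(S,237,195,134),atz(S,290,235,47))
E
```

```text
handle top (array([ 503.6, -373.2,  132.7]), np.float64(6.4)) dish (array([ 476.1, -446.1,   46.9]), np.float64(0.1)) bottle (array([ 544.2, -503.4,   74. ]), np.float64(0.2)) stopper (array([ 400.2, -381.9,   58. ]), np.float64(1.9))
[ 500.96735039 -375.69609426  134.        ] [ 476.1310502  -446.11801058   47.        ] [ 399.35110632 -382.76507869   60.        ] [ 504.91646144 -370.33692455  134.        ] [ 475.94901397 -445.99289785   47.        ]
```

View pics/crop.png

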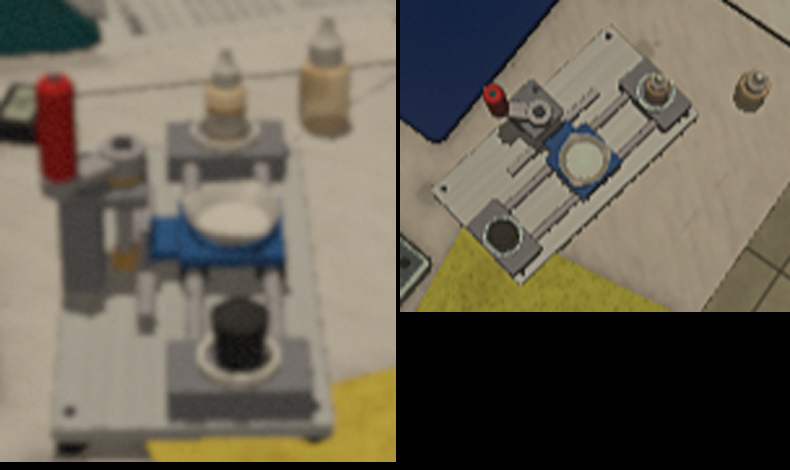

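{"method": "send_rows", "body": {"moves": [[[0.05, -0.005, 0], [0, 0, 0]], [[0.1, -0.01, 0], [0, 0, 0]], [[0.15, -0.016, 0], [0, 0, 0]], [[0.2, -0.021, 0], [0, 0, 0]], [[0.25, -0.026, 0], [0, 0, 0]], [[0.3, -0.031, 0], [0, 0, 0]], [[0.312, -0.032, 0], [0, 0, 0]], [[0.312, -0.032, 0], [0, 0, 0]], [[0.312, -0.032, 0], [0, 0, 0]]]}}

```text
time_s: 1.62
tcp_pos: [502.2, -373.6, 242.2]
eef_rot: [-3.076, -0.64, 0.001]
force: [-0.2, 0.5, -0.6]
grip_width: 85.5
grasp_force: 0.0
```

```bash
python3 - <<'E'
from h import *
s=ctrl.read_state();print(s['tcp_pos'],s['eef_rot'],s['time_s'],s['force'],s['grip_width'])
c=cap('wrist','w1')
print(np.round(ray(c,280,210)[0]),np.round(ray(c,280,210)[1],2))
for l in ('handle_mid','sled','bottle_mid'):
    for r in ctrl.find_in('wrist',l): print(l,np.round(r['rect']),round(r['p'],2))
for p in [(503,-373,134),(504.5,-404.4,86),(544,-503,74),(476,-446,47)]: print(proj(c,p))
E
```

```text
[ 502.17875999 -373.59433145  242.18978089] [-3.07559410e+00 -6.40339807e-01  9.63396636e-04] 1.625 [-0.17933711  0.4909686  -0.64534821] 85.50958618769899
[ 571. -345.  374.] [-0.3  -0.11 -0.95]
handle_mid [277. 166.  24.  40.] 0.66
bottle_mid [490. 180.  55.  41.] 0.77
bottle_mid [420. 174.  42.  28.] 0.67
[284.7273846  201.90621747]
[320.67220444 197.86237923]
[442.53561806 197.52116403]
[343.62456308 228.99556502]
```

View pics/w1.png

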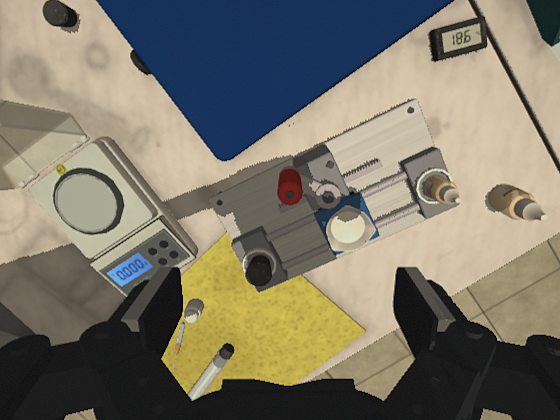

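The wrist picture shows the red handle's top at about (291,194), the crank hub at (327,191), the dish at (349,230), the small bottle's tip at (455,198) and the stopper at (259,270). This agrees with the projections to within a few pixels. I'll refine the numbers.

```bash
python3 - <<'E'
from h import *
c=ctrl.capture('wrist')
hsv=cv2.cvtColor(c['color'],cv2.COLOR_RGB2HSV);m=((hsv[...,0]<8)|(hsv[...,0]>172))&(hsv[...,1]>150)&(hsv[...,2]>60);m[:150]=0;m[230:]=0
v,u=np.nonzero(m);k=(u>265)&(u<310);print(u[k].min(),u[k].max(),v[k].min(),v[k].max())
for z,p in [(134,(291,194)),(86,(327,191)),(50,(349,230)),(60,(259,268))]: print(z,atz(c,*p,z))
h=np.array([0,0,0])
for p in [(503,-373),(500,-375),(505,-370)]: print(p,proj(c,(*p,134)),proj(c,(*p,86)))
o=cv2.resize(c['color'][140:260,230:390,::-1],None,fx=5,fy=5,interpolation=2);cv2.imwrite('pics/w1c.png',o)
E
```

```text
278 301 169 204
134 [ 510.13340036 -374.73560835  134.        ]
86 [ 512.13080495 -406.74092964   86.        ]
50 [ 478.21386472 -450.31755534   50.        ]
60 [ 411.58848364 -385.28896725   60.        ]
(503, -373) [284.56112941 202.13229571] [284.97335992 184.98361163]
(500, -375) [285.48673129 207.01436479] [285.7550145  189.17434449]
(505, -370) [281.72197994 197.92971598] [282.57542211 181.38034735]
```

View pics/w1c.png

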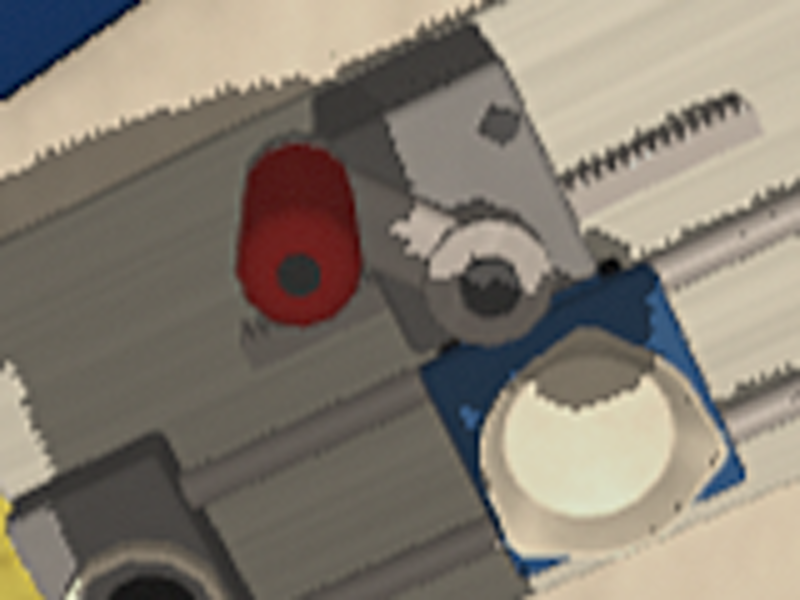

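{"method": "send_rows", "body": {"jaw": 0.06, "moves": [[[0.004, 0.001, 0], [0, 0, -10]], [[0.004, 0.001, 0], [0, 0, -20]], [[0.004, 0.001, 0], [0, 0, -30]], [[0.004, 0.001, 0], [0, 0, -40]], [[0.004, 0.001, 0.02], [0, 0, -50]], [[0.004, 0.001, 0.04], [0, 0, -60]], [[0.004, 0.001, 0.06], [0, 0, -66.4]], [[0.004, 0.001, 0.08], [0, 0, -66.4]], [[0.004, 0.001, 0.08], [0, 0, -66.4]], [[0.004, 0.001, 0.08], [0, 0, -66.4]]]}}

```text
time_s: 3.12
tcp_pos: [507.6, -372.5, 163.0]
eef_rot: [2.222, 2.219, -0.0]
force: [0.3, 0.7, -0.4]
grip_width: 59.8
grasp_force: 0.0
```

```bash
python3 - <<'E'
from h import *
s=ctrl.read_state();print(s['tcp_pos'],s['eef_rot'],s['joints'],s['force'],s['grip_width'])
c=cap('wrist','w2');t=cap('top','t2');sc=cap('scene','s2')
for p in [(506,-373,134),(504.5,-404.4,86)]: print(proj(c,p))
a=t['color'][165:255,190:310,::-1];b=sc['color'][120:240,180:300,::-1]
a=cv2.resize(a,None,fx=3.2,fy=3.2);b=cv2.resize(b,None,fx=2.5,fy=2.5)
w=cv2.resize(c['color'][:,:,::-1],(400,300))
o=np.zeros((600,800,3),np.uint8);o[:300,:400]=w;o[:288,410:794]=a;o[300:600,410:710]=b
cv2.imwrite('pics/m2.png',o)
E
```

```text
[ 507.58107716 -372.46231104  162.95748666] [ 2.22248015e+00  2.21913755e+00 -1.00623274e-05] [-8.21283029e-01  3.75212879e-01  1.53136581e+00  2.64763371e-05
  1.23412052e+00 -8.19786635e-01] [ 0.33045332  0.69922892 -0.41258083] 59.77282955749758
[284.66757238 250.88644916]
[282.99688344 264.25093828]
```

View pics/m2.png

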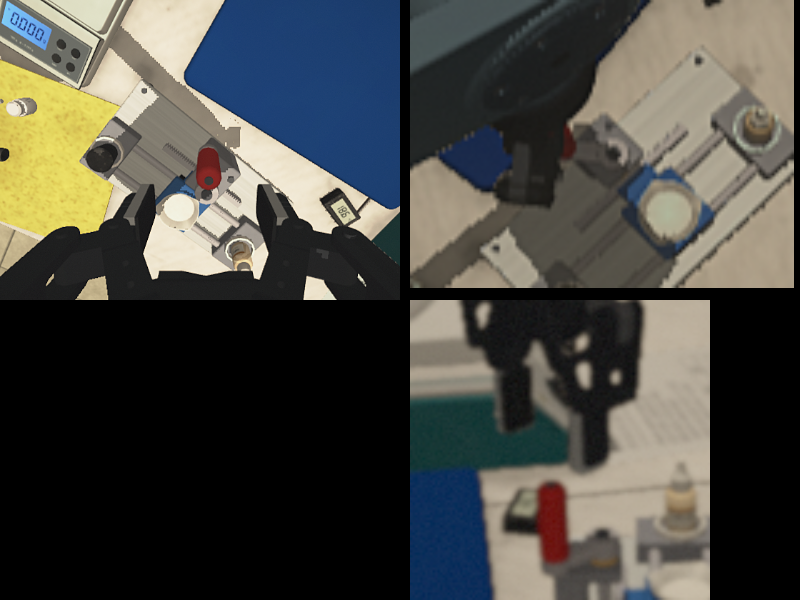

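The handle (wrist (290,256)) stands between the finger planes and the jaws are clear of it. Next I work out the offset and the crank direction.

```bash
python3 - <<'E'
from h import *
c=ctrl.capture('wrist')
hsv=cv2.cvtColor(c['color'],cv2.COLOR_RGB2HSV);m=((hsv[...,0]<8)|(hsv[...,0]>172))&(hsv[...,1]>150)&(hsv[...,2]>60)
v,u=np.nonzero(m);k=(u>265)&(u<320)&(v>190)&(v<290);u=u[k];v=v[k]
print(u.min(),u.max(),v.min(),v.max())
h=atz(c,290,254,134);a=atz(c,288,275,88);print(h,a,h-a)
for p in [(290,255),(290,252)]:print(atz(c,*p,134))
E
```

```text
274 308 206 264
[ 508.85888164 -375.02280503  134.        ] [ 508.01474255 -411.40035817   88.        ] [ 0.84413909 36.37755314 46.        ]
[ 508.86011058 -375.5558181   134.        ]
[ 508.85643038 -373.9596416   134.        ]
```

{"method": "send_rows", "body": {"moves": [[[0, 0, 0.02], [0, 0, 0]], [[0, 0, 0.04], [0, 0, 0]], [[0, 0, 0.056], [0, 0, 0]], [[0, 0, 0.056], [0, 0, 0]]]}}

```text
time_s: 3.82
tcp_pos: [506.1, -370.8, 103.5]
eef_rot: [-2.218, -2.218, -0.0]
force: [0.1, -0.7, -0.5]
grip_width: 60.5
grasp_force: 0.0
```

{"method": "send_rows", "body": {"jaw": 0.01, "moves": [[[0, 0, 0], [0, 0, 0]], [[0, 0, 0], [0, 0, 0]], [[0, 0, 0], [0, 0, 0]], [[0, 0, 0], [0, 0, 0]], [[0, 0, 0], [0, 0, 0]], [[0, 0, 0], [0, 0, 0]]]}}

```text
time_s: 4.58
tcp_pos: [507.9, -372.5, 107.4]
eef_rot: [2.22, 2.22, 0.0]
force: [0.4, 0.8, 6.3]
grip_width: 16.8
grasp_force: 58.8
```

{"method": "send_rows", "body": {"moves": [[[-0.0001, -0.0031, 0], [0, 0, 0]], [[-0.0005, -0.0061, 0], [0, 0, 0]], [[-0.0012, -0.0091, 0], [0, 0, 0]], [[-0.0021, -0.012, 0], [0, 0, 0]], [[-0.0033, -0.0148, 0], [0, 0, 0]], [[-0.0047, -0.0175, 0], [0, 0, 0]], [[-0.0047, -0.0175, 0], [0, 0, 0]]]}}

```text
time_s: 5.45
tcp_pos: [490.3, -377.6, 107.4]
eef_rot: [2.22, 2.22, -0.0]
force: [0.4, 0.2, 6.1]
grip_width: 16.7
grasp_force: 59.0
```

{"method": "send_rows", "body": {"moves": [[[-0.0035, -0.005, 0], [0, 0, 0]], [[-0.0078, -0.0093, 0], [0, 0, 0]], [[-0.0128, -0.0128, 0], [0, 0, 0]], [[-0.0183, -0.0154, 0], [0, 0, 0]], [[-0.0242, -0.017, 0], [0, 0, 0]], [[-0.0303, -0.0175, 0], [0, 0, 0]], [[-0.0303, -0.0175, 0], [0, 0, 0]]]}}

```text
time_s: 6.32
tcp_pos: [473.3, -408.2, 107.4]
eef_rot: [2.22, 2.219, 0.0]
force: [3.6, -1.0, 4.6]
grip_width: 16.5
grasp_force: 58.9
```

{"method": "send_rows", "body": {"moves": [[[-0.0061, 0.0005, 0], [0, 0, 0]], [[-0.012, 0.0021, 0], [0, 0, 0]], [[-0.0175, 0.0047, 0], [0, 0, 0]], [[-0.0225, 0.0082, 0], [0, 0, 0]], [[-0.0268, 0.0125, 0], [0, 0, 0]], [[-0.0303, 0.0175, 0], [0, 0, 0]], [[-0.0329, 0.023, 0], [0, 0, 0]], [[-0.0345, 0.0289, 0], [0, 0, 0]], [[-0.035, 0.035, 0], [0, 0, 0]], [[-0.035, 0.035, 0], [0, 0, 0]]]}}

```text
time_s: 7.58
tcp_pos: [508.1, -442.6, 107.4]
eef_rot: [2.22, 2.22, -0.0]
force: [0.3, -0.1, 6.6]
grip_width: 16.7
grasp_force: 59.1
```

{"method": "send_rows", "body": {"moves": [[[0.0012, 0.0091, 0], [0, 0, 0]], [[0.0047, 0.0175, 0], [0, 0, 0]], [[0.0103, 0.0247, 0], [0, 0, 0]], [[0.0175, 0.0303, 0], [0, 0, 0]], [[0.0259, 0.0338, 0], [0, 0, 0]], [[0.035, 0.035, 0], [0, 0, 0]], [[0.0441, 0.0338, 0], [0, 0, 0]], [[0.0525, 0.0303, 0], [0, 0, 0]], [[0.0597, 0.0247, 0], [0, 0, 0]], [[0.0653, 0.0175, 0], [0, 0, 0]], [[0.0688, 0.0091, 0], [0, 0, 0]], [[0.07, 0, 0], [0, 0, 0]]]}}

```text
time_s: 9.07
tcp_pos: [507.8, -372.4, 107.4]
eef_rot: [2.219, 2.22, -0.0]
force: [1.8, -3.1, 4.9]
grip_width: 16.5
grasp_force: 59.0
```

```bash
python3 - <<'E'
from h import *
S=cap('scene','s3');T=cap('top','t3')
for n,c in (('scene',S),('top',T)):
    for r in ctrl.find_in(n,'sled')[:2]: print(n,np.round(r['rect']),round(r['p'],2))
    for d in (5,30,36,40,45,50): print(d,np.round(proj(c,(472.2+.765*d,-442.6-.645*d,47))))
a=cv2.resize(S['color'][150:310,220:340,::-1],None,fx=3.3,fy=3.3);b=cv2.resize(T['color'][170:290,200:350,::-1],None,fx=2.6,fy=2.6)
o=np.zeros((530,800,3),np.uint8);o[:a.shape[0],:a.shape[1]]=a;o[:b.shape[0],400:790]=b[:,:390];cv2.imwrite('pics/m3.png',o)
E
```

```text
scene [258. 214.  49.  44.] 0.79
5 [290. 235.]
30 [289. 226.]
36 [289. 224.]
40 [289. 223.]
45 [289. 221.]
50 [289. 220.]
5 [270. 231.]
30 [278. 224.]
36 [280. 222.]
40 [281. 221.]
45 [282. 219.]
50 [284. 218.]
```

View pics/m3.png

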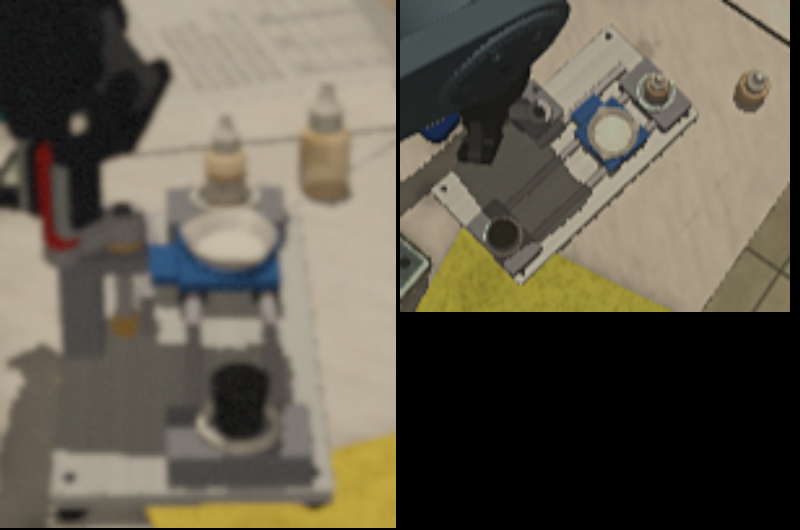

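The dish is now at top (281,221), about 40 mm along the track. The bottle is upright and there are about 10 mm to go.

{"method": "send_rows", "body": {"moves": [[[-0.0005, -0.0061, 0], [0, 0, 0]], [[-0.0021, -0.012, 0], [0, 0, 0]], [[-0.0047, -0.0175, 0], [0, 0, 0]], [[-0.0082, -0.0225, 0], [0, 0, 0]], [[-0.0125, -0.0268, 0], [0, 0, 0]], [[-0.0175, -0.0303, 0], [0, 0, 0]], [[-0.023, -0.0329, 0], [0, 0, 0]], [[-0.023, -0.0329, 0], [0, 0, 0]]]}}

```text
time_s: 10.28
tcp_pos: [475.3, -396.0, 107.4]
eef_rot: [2.22, 2.219, 0.0]
force: [3.0, -2.0, 6.3]
grip_width: 16.5
grasp_force: 59.0
```

{"method": "send_rows", "body": {"moves": [[[-0.0029, -0.0009, 0], [0, 0, 0]], [[-0.0059, -0.0016, 0], [0, 0, 0]], [[-0.0089, -0.002, 0], [0, 0, 0]], [[-0.0089, -0.002, 0], [0, 0, 0]]]}}

```text
time_s: 10.78
tcp_pos: [473.4, -404.3, 107.3]
eef_rot: [2.22, 2.22, 0.001]
force: [3.7, -0.9, 6.6]
grip_width: 16.7
grasp_force: 59.1
```

{"method": "send_rows", "body": {"moves": [[[-0.003, 0, 0], [0, 0, 0]], [[-0.0061, 0, 0], [0, 0, 0]], [[-0.0061, 0, 0], [0, 0, 0]]]}}

```text
time_s: 11.15
tcp_pos: [473.4, -410.2, 107.4]
eef_rot: [2.22, 2.22, 0.001]
force: [2.4, 0.3, 7.6]
grip_width: 16.6
grasp_force: 59.2
```

{"method": "send_rows", "body": {"jaw": 0.045, "moves": [[[0, 0, 0], [0, 0, 0]], [[0, 0, 0], [0, 0, 0]], [[0, 0, 0], [0, 0, 0]], [[0, 0, 0], [0, 0, 0]], [[0, 0, -0.02], [0, 0, 0]], [[0, 0, -0.05], [0, 0, 0]], [[0, 0, -0.09], [0, 0, 0]], [[0, 0, -0.12], [0, 0, 0]], [[-0.01, -0.06, -0.12], [0, 0, 0]], [[-0.01, -0.11, -0.12], [0, 0, 0]], [[-0.01, -0.11, -0.12], [0, 0, 0]], [[-0.01, -0.11, -0.12], [0, 0, 0]]]}}

```text
time_s: 12.65
tcp_pos: [362.9, -420.6, 227.8]
eef_rot: [2.221, 2.219, -0.0]
force: [0.3, -0.2, 0.0]
grip_width: 44.8
grasp_force: 0.0
```

```bash
python3 - <<'E'
from h import *
S=cap('scene','s4');T=cap('top','t4')
a=cv2.resize(S['color'][150:310,220:340,::-1],None,fx=3.3,fy=3.3);b=cv2.resize(T['color'][170:290,200:350,::-1],None,fx=2.6,fy=2.6)
o=np.zeros((530,800,3),np.uint8);o[:a.shape[0],:a.shape[1]]=a;o[:b.shape[0],400:790]=b[:,:390];cv2.imwrite('pics/m4.png',o)
E
```

```text
(no output)
```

View pics/m4.png

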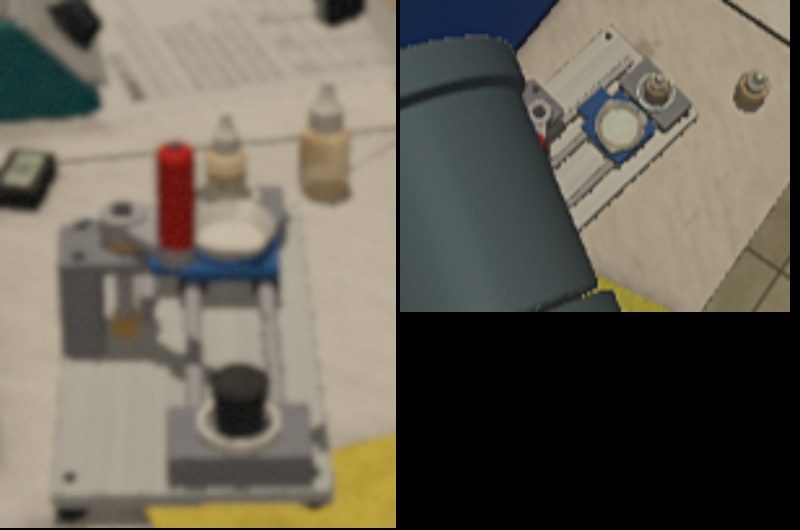

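The dish (crop (620,127), i.e. top (285,219)) is at the far end right beside the small bottle. The bottle is upright and the handle is free.

```bash
python3 -c "
from rig import ctrl
print(ctrl.sign_off())"
```

```text
the job is handed in; nothing more can be done
None
```

I cranked the sled to its far end, about 1 mm short of the stop by my estimate, beside the small dropper bottle; the bottle is upright in its cup, the crank is released, and the job is handed in (no verdict was returned).

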